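Load a power card into the test station and start the test

TASK

Take the power card from the slanted stand and slide it upright down the two red card guides of the test station, heat sink towards the fan, until it is fully home in the connector, and let it go. Then press the green start plunger down to its stop and release it. Leave the other things on the bench where they are.

Things in the scene. Friction and masses are not known exactly. Their poses are not given: they have to be found in the camera images.
- card_mid (a point): middle of the power card, 65 mm above its bottom edge. x = out of the face with the heat sink, y = its width, z = bottom edge to handle (leaning 25 degrees in the stand, towards the stand's -x). Green board 4 mm thick (x), 120 mm wide (y), 102 mm tall, gold contacts along the bottom edge; white pull handle on top. 0.18 to 0.35 kg.
- card_handle (a point): centre of the card's white pull handle, 14 mm thick (card's x), 60 mm wide (y), 28 mm tall (z); 50 mm above the card's middle, in the plane of the board; axes as the card's
- card_sink (a point): centre of the card's black finned heat sink, 22 mm deep (x), 80 mm wide (y), 52 mm tall (z), on the card's +x face: 13 mm along the card's +x and 11 mm below its middle
- stand: black slanted card stand, fixed, 150 x 170 mm; origin on the bench under the ledge, z up, +x the side the heat sink looks to. The card leans on a back panel 72 mm high along the slope, its bottom edge on a ledge with an 8 mm high lip in front and cheeks at the sides. Drawn out along its own slope, it is free after 10 mm.
- station: aluminium test station, fixed, base 210 x 190 x 15 mm; origin on the bench under its centre, z up, y = the width of the loaded card, +x towards its cooling fan (80 mm square, 95 mm high, its face 72 mm from the centre). Lamp panel on the -x side, 49 mm high. Side rails along x at y = +-77 mm, 109 mm high.
- frame_top (a point): middle of the station at the height of the guides' tops, 115 mm over the bench; axes as the station's. Two red plastic vertical card guides, a pair, stand at y = +-53 to 66 mm. Their groove may be up to 18 mm to either side of this point in x: the setting differs each time and is not reported, look or feel for it. Their flat tops reach 40 mm from the groove in x.
- seat_level (a point): middle of the station at the height of the connector's hard seat, 30 mm over the bench, where the card's bottom edge ends (card's middle then 95 mm). Grooves: 6.4 mm wide in x, flared to 8.8 mm over the top 6 mm; floors 124 mm apart in y. Sprung contacts grip the card over the last 12 mm and take a push of roughly 10 to 20 N: its weight will not take it home, and once home it stays.
- fan (a point): centre of the station's black cooling fan, 84 mm from the station's centre along its +x, 55 mm over the bench
- plunger_top (a point): top centre of the green mushroom-headed start plunger, 42 mm diameter, 85 mm above the bench when up, on a yellow box 74 x 74 x 50 mm (fixed); z up
- start_plunger (a joint): travel of the start plunger: 0 up, 0.010 m at its lower stop; spring return, 3 N at first and 8 N at the stop
- sink_a_mid (a point): loose black finned heat sink, 52 x 52 mm, 20 mm high, lying on the bench (bystander); point at its centre
- sink_b_mid (a point): second loose heat sink, alike (bystander)
- sink_c_mid (a point): third loose heat sink, alike (bystander)
- paste_jar: small closed jar with blue cap, 56 mm diameter, 55 mm high (bystander); origin under its centre
- tape_roll: amber tape roll lying flat, 84 mm diameter, 20 mm high (bystander); origin under its centre
- driver: screwdriver lying on the bench, 190 mm (bystander)
- tweezers: steel tweezers lying on the bench, 130 mm (bystander)

How it is judged:
On the way, in this order (a step that is already met when the one before it is completed fails the run):
1. the card stands fully home in the guides, heat sink towards the fan, and has been let go (z of card_mid in the frame of station between 0.092 and 0.097 m and y of card_mid in the frame of station between -0.005 and 0.005 m and x of card_mid in the frame of station between -0.022 and 0.022 m and angle between card_mid's own z axis and vertical below 0.06 rad and angle between the x axis of card_mid and the x axis of station, either way round below 0.06 rad and x of fan in the frame of card_mid above 0.03 m and contact force between card and the fingers below 0.1 N), for 0.3 s.
2. the start plunger is pressed down to its stop (value of joint start_plunger above 0.009 m), for 0.05 s.
At the end, for the whole second after the job is handed in: The card is in the station's guides with its heat sink towards the fan, its bottom edge on the connector's seat within 2 mm, upright and square within 0.06 rad, released and at rest; the start plunger has been pressed to within 1 mm of its stop after that, and is up again (z of card_mid in the frame of station between 0.092 and 0.097 m and y of card_mid in the frame of station between -0.005 and 0.005 m and x of card_mid in the frame of station between -0.022 and 0.022 m and angle between card_mid's own z axis and vertical below 0.06 rad and angle between the x axis of card_mid and the x axis of station, either way round below 0.06 rad and x of fan in the frame of card_mid above 0.03 m and linear speed of card below 0.01 m/s and value of joint start_plunger below 0.002 m); the robot touches nothing.
It fails at once if one of the bystanders on the bench was shoved more than 30 mm (distance of any of sink_a_mid, sink_b_mid, sink_c_mid, paste_jar, tape_roll, driver, tweezers from where it was at the start of the episode above 0.03 m).
It also fails if it takes over 72 s, if anything falls off the work surface, if the arm or the gripper's body presses on something with over 40 N, if the wrist force passes 120 N, or if a joint passes its speed limit or range.

ROBOT

A 7-joint arm with a two-finger parallel gripper is mounted at the origin on the work surface. World frame = base frame: x ahead of the robot, y to its left, z up, the work surface at z = 0. Lengths are in m, angles in rad, forces in N, time in s.
With the tool pointing down it reaches from about 0.425 to 0.95 m from the base axis. Payload 16.7 kg.
Tool frame: the origin (TCP) lies between the finger pads; the fingertips stand 22 mm ahead of it and the grasp point (between the pads) lies 3 mm ahead of it (bot.tcp_to_tips is the distance from the TCP to the fingertips, in m); y points along the fingers, x is the direction in which the jaws open and shut, and the axes are right-handed (so a half turn about y gives the same grasp; the last joint's range is limited). The gripper opens to 94 mm and grips with 3 to 60 N. Pads are 16 mm wide; open, the fingers measure 119 mm over their backs; the gripper's body (75 mm by 177 mm) begins 78 mm behind the grasp point.
Start: joints at [-1.452, 0.426, 0.074, 1.606, -0.034, 1.111, -0.067], TCP at [0.179, 0.651, 0.227] pointing down, gripper open.
Joint ranges: [-2.85, 2.85], [-0.5, 2.14], [-1.23, 1.37], [0.21, 2.46], [-1.02, 4.16], [0.16, 2.05], [-2.73, 2.73]. Speed limits (rad/s): [1.89, 1.89, 2.39, 2.39, 3.01, 3.01, 3.01].

INTERFACE

Orientations are given as a unit quaternion [x, y, z, w].
In Python, from cell import bot, get_image, regions_of gives the robot as it stands.
- The arm moves only by the shell command python3 -m jog 'ROWS' [OPENING] [FORCE]. ROWS is a JSON object of lists of equal length, an entry for each row: "travel": the shift along the tool's x, y, z each as a share of 0.5 m, from -1 to 1, a list of three; "turn": the turn about the tool's y as a share of 60 degrees, from -1 to 1. In form: {"travel": [[x, y, z], ...], "turn": [turn, ...]}. A call has 1 to 5 rows; each row is the pose to reach, as a shift and turn from the pose commanded when the call began, along the tool's axes at that moment; what a row does not reach only later rows make up. A row lasts 1/8 s, in which the tool goes at most 62.5 mm and 10.7 degrees, less where a joint would pass 70% of its speed; a pose out of reach is approached as far as the arm can. A call with a number of a shift or a turn outside -1 to 1 is refused whole. A call with a gripper value outside its range is refused whole. OPENING is the gripper command: -1 is shut, 1 is fully open, values between are in proportion, set as the call begins (- or left out, the last holds). The fingers move at their own pace and stop on an object; FORCE is the grip in N (left out, the last holds). Time passes only in rows, so rows that repeat a pose let the fingers close. It gives the time, the measured TCP pose, the force and the opening at its end, in the units of the state.
- bot.get_state(): the state, without advancing time (a new reading comes with each control period).
- get_image(name): name is "scene" or "top" or "wrist"; returns a dict with "frame" (480x640x3 uint8, red, green, blue), "range_z" (480x640 float32, m along the optical axis (not along the pixel's ray), 0 where there is no reading), "intrinsics" (3x3 intrinsics, pixels), "R" (3x3) and "t" (3): a world point X has camera coordinates R X + t. Camera axes: x right, y down, z forward; pixel columns grow to the right and rows downward; lengths in m; the calibration is good to about 2 mm. A picture is of the moment at which its call begins.
- bot.close_job(): hands the job in, once; it reports no verdict.
Trained networks look in a picture, given as the dict that the camera call returned (one of the last four; its "shot" number tells which), for a name from the list of things; names that differ only in an ending like _2 or _b are one class to them, and where a whole thing is asked for, a point or a joint stands for the part that bears it (a point fixed in the world has none). Each returns a list of dicts, best first, with "conf" (0 to 1); they miss things now and then, are a little off and sometimes report something else, mostly with a low value. They report only what shows in the picture. A call takes as long as a camera call.
- regions_of(name, picture): "region" (480x640 bool, what is visible of it) and "centre" ([column, row] in pixels, amid what is visible of it).
The state is a dict: "time": time; "joints": joint angles; "qd": joint speeds; "effort": joint torques, N m; "tool_pos": TCP position; "tcp_rot": TCP orientation; "force": force on the tool from outside, world axes, zero at the start; "torque": the same for the moment, N m; "finger_gap": finger opening in m.
Only numpy, scipy, OpenCV 4.12 (cv2) and the standard library are available. Lean on these libraries where they do the work, as an engineer would, in place of code of your own. Each camera call takes 0.05 s, during which the arm holds its last target.

## Working session

There is one attempt and no reset: what is moved stays moved. The work goes in short steps, Python scripts to look and compute and a shell command to move; the robot and the scene stay as the last step left them, time stands still between calls to the robot, and variables do not carry over. Pictures are saved under pics/ and viewed, and the job is handed in when it is done.

```bash
ls; mkdir -p pics; python3 - <<'E'
from cell import bot,get_image,regions_of
import cv2,numpy as np
s=bot.get_state();print(s)
for n in("scene","top","wrist"):
    p=get_image(n);cv2.imwrite(f"pics/{n}0.png",p["frame"][:,:,::-1]);np.savez(f"{n}0.npz",**{k:p[k] for k in("frame","range_z","intrinsics","R","t")})
    print(n,p["R"],p["t"],p["intrinsics"])
E
```

```text
pics
{'time': 0.0, 'joints': array([-1.45250434,  0.42672944,  0.07384199,  1.60662404, -0.03408358,
        1.11079462, -0.06707677]), 'qd': array([-0.00016314, -0.00154237,  0.00052314, -0.00165916, -0.00049058,
       -0.00069218,  0.00034725]), 'effort': array([ 6.67307881e-05, -9.35819149e+01,  3.66640963e+00, -4.54207456e+01,
       -4.89868736e-02,  1.99115655e-02,  1.18438843e-04]), 'tool_pos': array([0.17852432, 0.65052814, 0.22676953]), 'tcp_rot': array([ 0.56257834,  0.42843792, -0.42911858, -0.56196425]), 'force': array([-0.33180625,  0.7432544 , -0.46240299]), 'torque': array([-0.05425383,  0.01168305, -0.04423615]), 'finger_gap': 0.09404839916006182}
scene [[ 0.64086752  0.76760629  0.00833101]
 [ 0.48742888 -0.39851791 -0.77691477]
 [-0.59304461  0.50196021 -0.62955066]] [-0.34163626 -0.18928976  1.49380532] [[523.50059568   0.         317.28012831]
 [  0.         523.50059568 238.36203366]
 [  0.           0.           1.        ]]
top [[-0.00182262 -0.9999168  -0.01277016]
 [-0.99165665  0.00345327 -0.12886105]
 [ 0.12889443  0.01242875 -0.99158043]] [-0.00191282  0.56665037  0.99937422] [[518.36099809   0.         318.94957895]
 [  0.         518.36099809 239.88179517]
 [  0.           0.           1.        ]]
wrist [[ 0.26463517  0.96434796 -0.00111474]
 [ 0.9276725  -0.25425463  0.27345623]
 [ 0.26342353 -0.07340025 -0.9618838 ]] [-0.67433641 -0.02894651  0.39233855] [[412.84138278   0.         320.72720643]
 [  0.         412.84138278 246.59395738]
 [  0.           0.           1.        ]]
```

View images.

View pics/scene0.png

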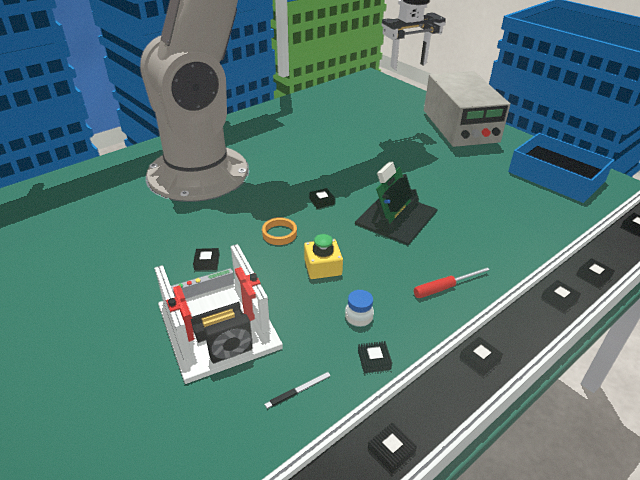

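View pics/top0.png

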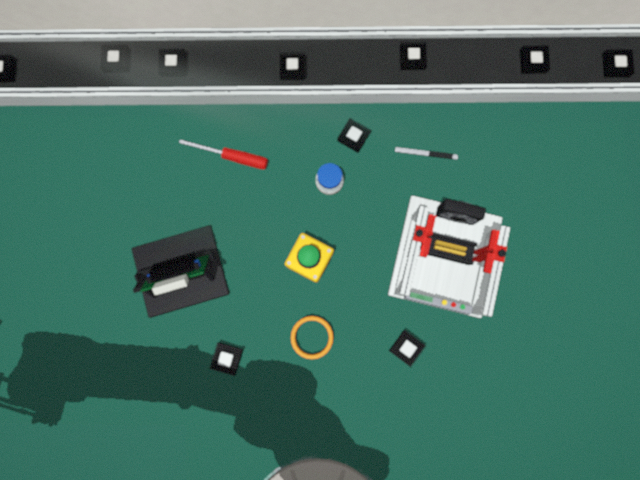

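View pics/wrist0.png

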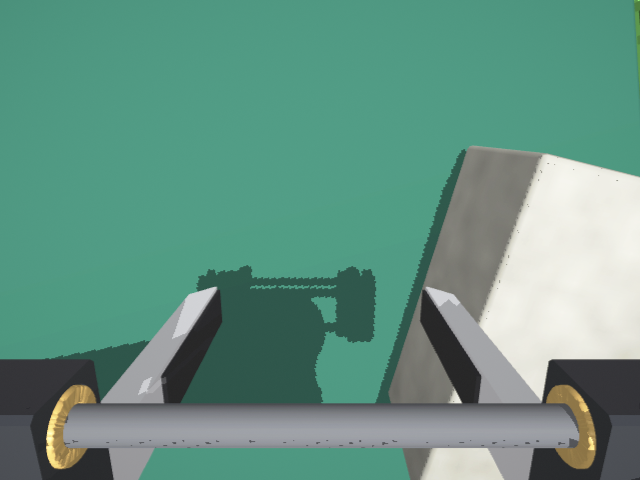

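```bash
cat > h.py <<'E'
from cell import bot,get_image,regions_of
import cv2,numpy as np
from scipy.spatial.transform import Rotation as Ro
def cloud(p):
    K=p["intrinsics"];z=p["range_z"].astype(float);v,u=np.mgrid[:480,:640]
    c=np.stack([(u-K[0,2])*z/K[0,0],(v-K[1,2])*z/K[1,1],z],-1)
    w=(c-p["t"])@p["R"]; w[z<=0]=np.nan; return w
def save(p,n,crop=None,k=1):
    f=p["frame"]
    if crop: a,b,c,d=crop; f=f[b:d,a:c]
    if k!=1:f=cv2.resize(f,None,fx=k,fy=k,interpolation=cv2.INTER_CUBIC)
    cv2.imwrite(f"pics/{n}.png",f[:,:,::-1])
def tool():
    s=bot.get_state();M=Ro.from_quat(s["tcp_rot"]).as_matrix();return s["tool_pos"],M,s
E
python3 - <<'E'
from h import *
print(tool()[:2])
for cam in("top","scene"):
    p=get_image(cam);w=cloud(p)
    for n in("card_mid","card_handle","card_sink","stand","station","fan","plunger_top","sink_a_mid","paste_jar","tape_roll"):
        for r in regions_of(n,p)[:3]:
            if r["conf"]<.3: continue
            q=w[r["region"]];q=q[~np.isnan(q[:,0])]
            print(cam,n,round(r["conf"],2),np.round(r["centre"]),len(q),"med",np.round(np.median(q,0),3),"lo",np.round(np.percentile(q,3,0),3),"hi",np.round(np.percentile(q,97,0),3))
E
```

```text
(array([0.17854286, 0.65064763, 0.22696591]), array([[ 2.64640093e-01, -2.04363004e-04, -9.64347230e-01],
       [ 9.64346796e-01, -9.15924137e-04,  2.64640168e-01],
       [-9.37351564e-04, -9.99999560e-01, -4.53134411e-05]]))
top card_mid 0.87 [174. 271.] 1645 med [0.499 0.266 0.099] lo [0.466 0.218 0.036] hi [0.534 0.319 0.142]
top card_handle 0.77 [173. 274.] 1597 med [0.499 0.265 0.1  ] lo [0.466 0.219 0.046] hi [0.533 0.317 0.142]
top card_handle 0.48 [433. 153.] 300 med [ 0.754 -0.24   0.007] lo [ 0.743 -0.286  0.001] hi [ 0.765 -0.17   0.012]
top stand 0.74 [192. 277.] 4410 med [0.507 0.276 0.012] lo [0.43  0.198 0.008] hi [0.585 0.366 0.062]
top station 0.76 [449. 264.] 8796 med [ 0.514 -0.261  0.019] lo [ 0.431 -0.348  0.012] hi [ 0.64  -0.158  0.112]
top fan 0.56 [449. 264.] 8552 med [ 0.513 -0.26   0.019] lo [ 0.431 -0.346  0.012] hi [ 0.639 -0.158  0.112]
top plunger_top 0.66 [306. 255.] 362 med [0.532 0.017 0.084] lo [ 0.515 -0.     0.078] hi [0.549 0.036 0.089]
top sink_a_mid 0.55 [226. 357.] 770 med [0.334 0.181 0.019] lo [0.305 0.157 0.001] hi [0.359 0.209 0.025]
top
[... 1058 characters left out ...]
001] hi [0.365 0.211 0.022]
scene fan 0.73 [218. 330.] 7984 med [ 0.584 -0.271  0.027] lo [ 0.439 -0.36   0.007] hi [ 0.648 -0.173  0.109]
scene plunger_top 0.79 [323. 244.] 234 med [0.538 0.012 0.081] lo [ 0.441 -0.002  0.001] hi [0.553 0.08  0.086]
scene sink_a_mid 0.68 [319. 198.] 355 med [0.342 0.176 0.018] lo [0.308 0.152 0.003] hi [0.364 0.205 0.022]
scene paste_jar 0.63 [294. 391.] 410 med [ 0.756 -0.241  0.005] lo [ 0.745 -0.289  0.   ] hi [ 0.766 -0.17   0.008]
scene paste_jar 0.62 [362. 306.] 825 med [ 0.707 -0.037  0.043] lo [ 0.681 -0.053  0.006] hi [ 0.723 -0.007  0.056]
scene tape_roll 0.57 [278. 224.] 562 med [0.381 0.008 0.014] lo [ 0.339 -0.03   0.001] hi [0.417 0.047 0.021]
```

```bash
python3 - <<'E'
import cv2,numpy as np
for n,a,b,c,d in(("top",380,185,530,325),("top",120,215,240,325),("scene",140,230,300,390),("scene",340,150,450,250)):
    f=np.load(n+"0.npz")["frame"][b:d,a:c];k=min(800/(c-a),600/(d-b));cv2.imwrite(f"pics/c_{n}_{a}.png",cv2.resize(f,None,fx=k,fy=k,interpolation=cv2.INTER_NEAREST)[:,:,::-1])
E
```

```text
(no output)
```

View pics/c_top_380.png

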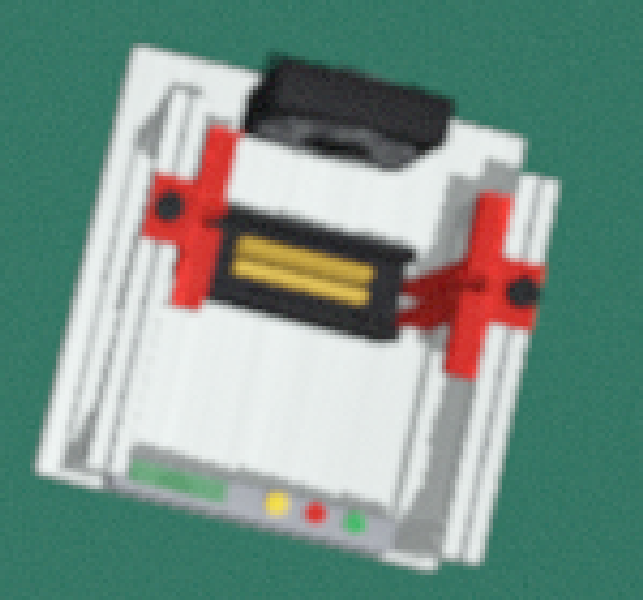

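View pics/c_top_120.png

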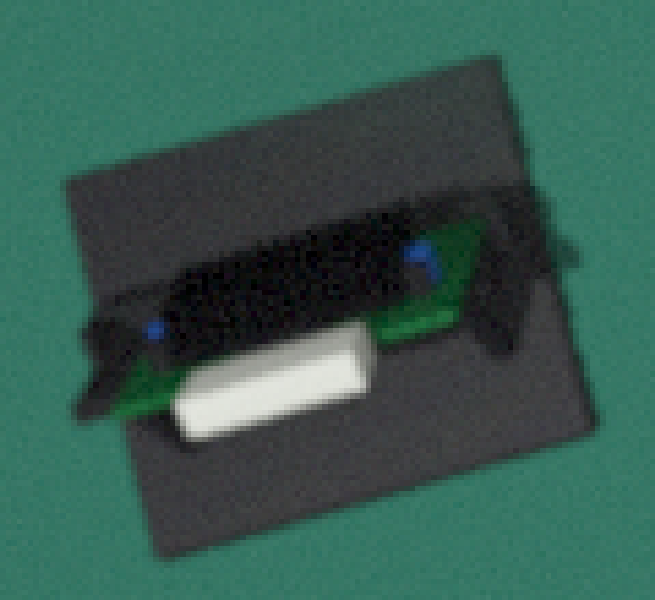

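```bash
python3 - <<'E'
from h import *
def load(n):
    d=np.load(n+"0.npz");return {k:d[k] for k in d}
for n in("top","scene"):
    p=load(n);w=cloud(p);f=p["frame"].astype(int);r,g,b=f[...,0],f[...,1],f[...,2]
    box=lambda x0,x1,y0,y1,z0,z1:(w[...,0]>x0)&(w[...,0]<x1)&(w[...,1]>y0)&(w[...,1]<y1)&(w[...,2]>z0)&(w[...,2]<z1)
    bench=(g>r+30)&(g>b+10)&box(.3,.8,-.1,.2,-.02,.02)
    print(n,"bench z",np.median(w[bench][:,2]))
    # handle: light pixels
    m=box(.42,.56,.2,.35,.08,.16)&(r>150)&(abs(r-b)<60)
    q=w[m];print("handle",len(q),q.mean(0),q.min(0),q.max(0))
    mm=(q.max(0)[2]-q[:,2])<.008
    for a in (q,q[mm]):
        rect=cv2.minAreaRect((a[:,:2]*1000).astype(np.float32));print(" rect",rect,a[:,2].mean())
    # card plane: handle+sink..
    # red guides
    m=box(.4,.7,-.4,-.1,.06,.13)&(r>130)&(g<70)&(b<70)
    q=w[m];
    for s,a in(("L",q[q[:,1]>-.27]),("R",q[q[:,1]<-.27])):
        print("red",s,len(a),a.mean(0),a.min(0),a.max(0));a=a[a[:,2]>.105]
        print("  top",len(a),cv2.minAreaRect((a[:,:2]*1000).astype(np.float32)),a[:,2].mean())
    m=box(.4,.7,-.4,-.1,.008,.025)&(r>140)&(abs(r-b)<50)
    q=w[m];print("base",cv2.minAreaRect((q[:,:2]*1000).astype(np.float32)))
    m=box(.4,.7,.15,.4,.006,.025)&(r<90)&(g<90)&(g<r+20)
    q=w[m];print("stand",len(q),cv2.minAreaRect((q[:,:2]*1000).astype(np.float32)))
    m=(g>r+50)&box(.48,.58,-.04,.07,.07,.1)
    q=w[m];print("plunger",len(q),q.mean(0),cv2.minEnclosingCircle((q[:,:2]*1000).astype(np.float32)))
E
```

```text
top bench z 0.0011998507067534291
handle 326 [0.47289875 0.26335292 0.13880768] [0.45715582 0.23389076 0.12690059] [0.4895986  0.29245655 0.14737919]
 rect ((473.4463195800781, 264.7733154296875), (18.68572998046875, 60.19033432006836), 16.516056060791016) 0.1388076761750455
 rect ((471.47003173828125, 263.6286926269531), (13.349064826965332, 58.578853607177734), 15.243901252746582) 0.14156655486335662
red L 337 [ 0.56404141 -0.19985372  0.11514163] [ 0.52741239 -0.21561549  0.08223434] [ 0.60029559 -0.18000893  0.12506756]
  top 328 ((565.4483032226562, -195.3385467529297), (29.41252326965332, 75.08692169189453), 79.35669708251953) 0.11571156913380798
red R 417 [ 0.53364105 -0.32183193  0.11359801] [ 0.4961617  -0.34619902  0.06076095] [ 0.57185253 -0.30514805  0.12644344]
  top 390 ((532.2767333984375, -328.2098388671875), (32.699432373046875, 77.08413696289062), 75.9397964477539) 0.11544933162408828
base ((538.1343994140625, -258.5860290527344), (190.2508087158203, 210.9095001220703), 75.76829528808594)
stand 3768 ((507.7762756347656, 281.5353088378906), (146.8929443359375, 168.68
[... 685 characters left out ...]
567.6942138671875, -199.23818969726562), (29.049110412597656, 80.70005798339844), 80.0849380493164) 0.11044296573010302
red R 141 [ 0.54798597 -0.32955968  0.10016394] [ 0.49891425 -0.34958431  0.061002  ] [ 0.5764524  -0.30990184  0.12070543]
  top 96 ((535.1248168945312, -331.87811279296875), (30.64098358154297, 80.41752624511719), 75.83076477050781) 0.11178191827473523
base ((539.033203125, -260.41864013671875), (190.86746215820312, 212.2096405029297), 75.70179748535156)
stand 1464 ((512.1295776367188, 279.32952880859375), (149.98753356933594, 173.66012573242188), 16.088817596435547)
plunger 193 [0.53700354 0.0122437  0.08186827] ((533.8065185546875, 14.8506441116333), 21.178152084350586)
```

```bash
python3 - <<'E'
from h import *
def load(n):
    d=np.load(n+"0.npz");return {k:d[k] for k in d}
psc=np.radians(16.3);pst=np.radians(-14.25)
for n,c0 in(("top",(.5381,-.2586)),("scene",(.5390,-.2604))):
    p=load(n);w=cloud(p);f=p["frame"].astype(int);r,g,b=f[...,0],f[...,1],f[...,2]
    box=lambda x0,x1,y0,y1,z0,z1:(w[...,0]>x0)&(w[...,0]<x1)&(w[...,1]>y0)&(w[...,1]<y1)&(w[...,2]>z0)&(w[...,2]<z1)
    q=w[box(.42,.56,.2,.35,.08,.16)&(r>130)&(abs(r-b)<60)]
    h=np.array([np.cos(psc),np.sin(psc),0]);ey=np.array([-h[1],h[0],0]);t=np.radians(25)
    ex=h*np.cos(t)+[0,0,np.sin(t)];ez=-h*np.sin(t)+[0,0,np.cos(t)]
    A=np.stack([q@ex,q@ey,q@ez],1)*1000
    print(n,np.percentile(A,[1,5,25,50,75,95,99],axis=0).round(1).tolist())
    n7=np.percentile(A[:,0],97)-7;yc=(np.percentile(A[:,1],1)+np.percentile(A[:,1],99))/2;s=np.percentile(A[:,2],90)-14
    print(" handle centre",(n7*ex+yc*ey+s*ez).round(1))
    # station
    X=np.array([np.cos(pst),np.sin(pst)]);Y=np.array([-X[1],X[0]])
    q=w[box(.4,.7,-.4,-.1,.108,.13)&(r>110)&(g<80)&(b<80)]
    a=(q[:,:2]-c0)@np.stack([X,Y],1)*1000
    for s in(1,-1):
        k=a[(a[:,1]*s>54)&(a[:,1]*s<65)]
        print(" guide",s,len(k),np.percentile(k[:,0],[0,2,98,100]).round(1),"mid",(k[:,0].min()+k[:,0].max())/2)
        k=a[a[:,1]*s>69];print("  clamp",k.min(0),k.max(0))
E
```

```text
top [[528.5, 91.0, -116.4], [529.7, 92.3, -113.3], [533.7, 103.8, -100.8], [538.3, 119.2, -96.1], [541.6, 134.8, -94.7], [542.5, 146.2, -92.8], [542.9, 149.8, -91.7]]
 handle centre [475.6 264.5 129. ]
 guide 1 222 [-26.4 -24.8  48.8  50.7] mid 12.124630486380234
  clamp [-1.30818488 69.11925349] [24.13480533 83.51193955]
 guide -1 249 [-27.2 -26.6  49.   50.9] mid 11.834942913295421
  clamp [ -0.85492907 -85.45860862] [ 25.22896146 -69.05593083]
scene [[528.0, 87.9, -123.1], [530.3, 89.0, -121.5], [537.8, 93.3, -115.4], [540.5, 111.2, -107.4], [541.8, 129.3, -99.0], [543.3, 144.0, -96.4], [544.0, 147.7, -95.7]]
 handle centre [478.7 262.7 126.2]
 guide 1 25 [-29.9 -28.9  53.5  53.6] mid 11.835976848286933
  clamp [-1.60055621 69.79433619] [28.82710997 83.23845985]
 guide -1 84 [-27.4 -25.8  52.9  54. ] mid 13.325237311884486
  clamp [ -1.51853185 -85.55329347] [ 27.81070286 -69.01032278]
```

```bash
cat > rel.py <<'E'
# usage: rel.py x y z yawdeg -> shares
import sys;from h import *
tp=np.array(list(map(float,sys.argv[1:4])));yaw=float(sys.argv[4])
p,M,s=tool();d=M.T@(tp-p)/.5;cy=np.degrees(np.arctan2(M[1,0],M[0,0]))
print("at",p.round(4),"yaw",cy.round(2),"gap",round(s["finger_gap"],4),"F",s["force"].round(1),"t",s["time"])
print("travel",d.round(4),"turn",round((cy-yaw)/60,4),"dist",np.linalg.norm(tp-p).round(4))
E
python3 -m jog '{"travel":[[-0.29,-0.05,-0.39],[-0.29,-0.05,-0.39],[-0.29,-0.05,-0.39],[-0.29,-0.05,-0.39]],"turn":[0.12,0.25,0.37,0.5]}' -0.15 10
python3 rel.py .477 .2635 .235 16.3
```

```text
time: 1.75
tool_pos: [0.3295, 0.4576, 0.253]
tcp_rot: [-0.655, -0.267, 0.267, 0.655]
force: [0.7, 0.4, 0.2]
finger_gap: 0.0572
at [0.3295 0.4576 0.253 ] yaw 44.37 gap 0.0572 F [0.7 0.4 0.2] t 1.75
travel [-0.0607  0.0357 -0.4837] turn 0.4679 dist 0.2444
```

```bash

python3 -m jog '{"travel":[[-0.06,0.035,-0.484],[-0.06,0.035,-0.484],[-0.06,0.035,-0.484],[-0.06,0.035,-0.484],[-0.06,0.035,-0.484]],"turn":[0.12,0.24,0.36,0.468,0.468]}' -0.15 10
python3 -m jog '{"travel":[[0,0,0],[0,0,0]],"turn":[0,0]}'
python3 rel.py .477 .2635 .135 16.3
python3 - <<'E'
from h import *
for n in("wrist","top","scene"):save(get_image(n),n+"1")
E
```

```text
time: 2.38
tool_pos: [0.4793, 0.2622, 0.2351]
tcp_rot: [0.7, 0.099, -0.099, -0.7]
force: [-0.5, 1.0, 0.3]
finger_gap: 0.0399
time: 2.62
tool_pos: [0.4763, 0.2674, 0.235]
tcp_rot: [-0.699, -0.103, 0.103, 0.7]
force: [-0.4, 0.3, 0.5]
finger_gap: 0.0398
at [0.4763 0.2674 0.235 ] yaw 16.71 gap 0.0398 F [-0.4  0.3  0.5] t 2.625
travel [-0.001   0.2    -0.0079] turn 0.0068 dist 0.1001
```

View pics/wrist1.png

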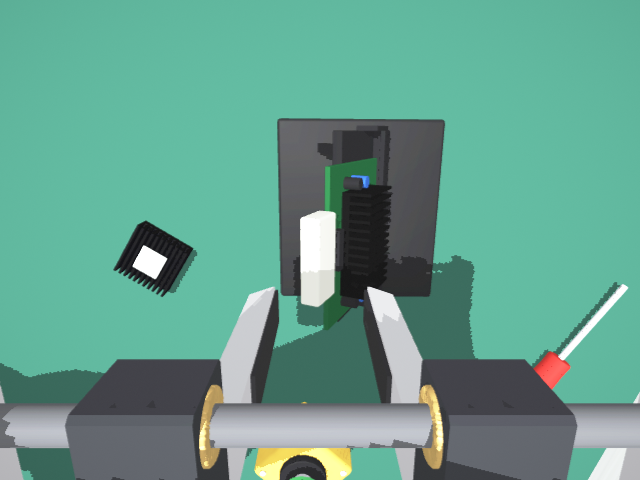

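View pics/scene1.png

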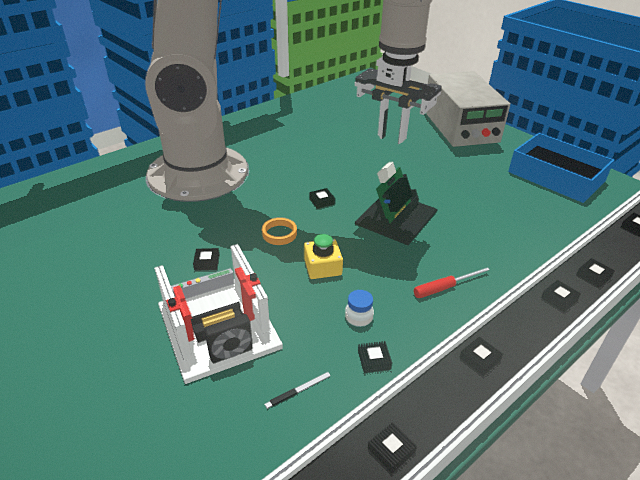

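```bash
python3 - <<'E'
from h import *
p=get_image("wrist");w=cloud(p);f=p["frame"].astype(int);r,g,b=f[...,0],f[...,1],f[...,2]
np.save("wr1.npy",w)
m=(w[...,0]>.42)&(w[...,0]<.52)&(w[...,1]>.22)&(w[...,1]<.31)&(w[...,2]>.1)&(w[...,2]<.16)&(r>130)&(abs(r-b)<60)
q=w[m]
psc=np.radians(16.3);h=np.array([np.cos(psc),np.sin(psc),0]);ey=np.array([-h[1],h[0],0]);t=np.radians(25)
ex=h*np.cos(t)+[0,0,np.sin(t)];ez=-h*np.sin(t)+[0,0,np.cos(t)]
A=np.stack([q@ex,q@ey,q@ez],1)*1000
P=np.percentile(A,[1,5,25,50,75,95,99],axis=0).round(1);print(len(q),P.tolist())
a=[P[-1,0]-7,(P[0,1]+P[-1,1])/2,P[-2,2]-14];print((a[0]*ex+a[1]*ey+a[2]*ez).round(1))
E
```

```text
3127 [[528.0, 90.8, -132.8], [529.4, 93.6, -119.5], [534.1, 106.9, -107.9], [539.5, 122.6, -96.7], [541.1, 137.4, -95.6], [541.5, 148.7, -94.8], [541.7, 149.3, -94.4]]
[475.6 264.1 127.4]
```

```bash
python3 rel.py .4757 .2640 .134 16.3
```

```text
at [0.4767 0.2669 0.235 ] yaw 16.65 gap 0.0402 F [-0.2  0.9 -0.4] t 2.825
travel [-0.0035  0.202  -0.005 ] turn 0.0059 dist 0.101
```

```bash
python3 -m jog '{"travel":[[-0.0035,0.08,-0.005],[-0.0035,0.15,-0.005],[-0.0035,0.19,-0.005],[-0.0035,0.202,-0.005],[-0.0035,0.202,-0.005]],"turn":[0.006,0.006,0.006,0.006,0.006]}'
python3 rel.py .4757 .2640 .134 16.3
```

```text
time: 3.45
tool_pos: [0.4761, 0.2635, 0.1342]
tcp_rot: [0.7, 0.1, -0.1, -0.7]
force: [0.3, 0.6, 0.4]
finger_gap: 0.04
at [0.4761 0.2635 0.1342] yaw 16.23 gap 0.04 F [0.3 0.6 0.4] t 3.45
travel [-0.0006  0.0005  0.0012] turn -0.0012 dist 0.0007
```

Aligned. Close gently.

```bash
python3 -m jog '{"travel":[[0,0,0],[0,0,0],[0,0,0],[0,0,0]],"turn":[0,0,0,0]}' -1 12
python3 rel.py .4757 .2640 .134 16.3
python3 - <<'E'
from h import *
for n in("wrist","scene"):save(get_image(n),n+"2")
E
```

```text
time: 3.95
tool_pos: [0.4764, 0.2636, 0.1346]
tcp_rot: [-0.7, -0.1, 0.099, 0.7]
force: [-1.5, -0.4, 7.0]
finger_gap: 0.0226
at [0.4764 0.2636 0.1346] yaw 16.22 gap 0.0226 F [-1.5 -0.4  7. ] t 3.95
travel [-0.0011  0.0013  0.0011] turn -0.0014 dist 0.001
```

View pics/wrist2.png

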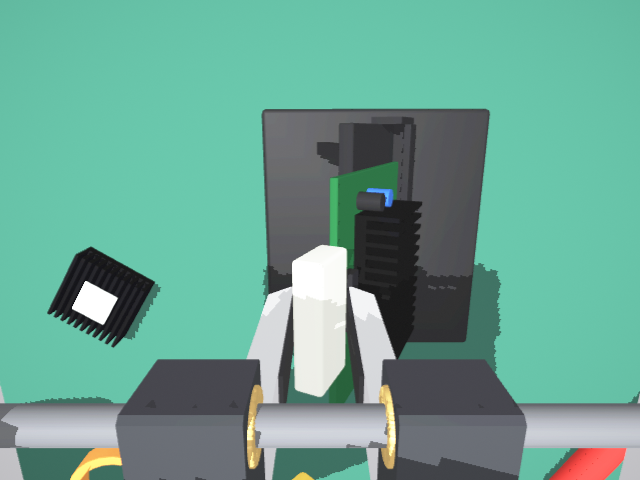

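```bash
python3 -m jog '{"travel":[[-0.003,-0.007,0],[-0.006,-0.014,0],[-0.010,-0.021,0],[-0.013,-0.029,0],[-0.013,-0.029,0]],"turn":[0,0,0,0,0]}' -1 18
python3 rel.py .4757 .2640 .134 16.3
python3 - <<'E'
from h import *
for n in("wrist","scene"):save(get_image(n),n+"3")
E
```

```text
time: 4.68
tool_pos: [0.4698, 0.2616, 0.1489]
tcp_rot: [-0.7, -0.1, 0.1, 0.7]
force: [2.8, -0.0, 0.3]
finger_gap: 0.0231
at [0.4698 0.2616 0.1489] yaw 16.22 gap 0.0231 F [ 2.8 -0.   0.3] t 4.675
travel [0.0126 0.0299 0.0013] turn -0.0014 dist 0.0162
```

View pics/wrist3.png

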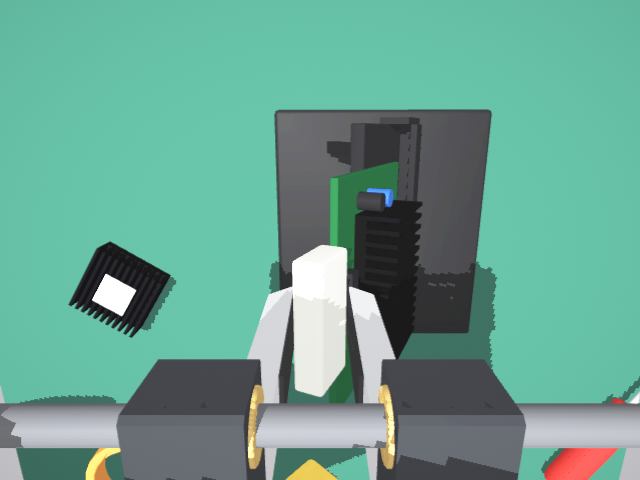

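View pics/scene3.png

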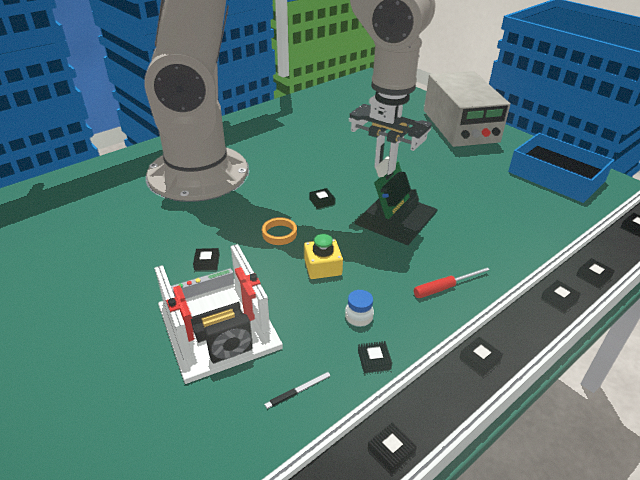

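```bash
python3 -m jog '{"travel":[[0.015,-0.006,0],[0.035,-0.012,0],[0.06,-0.02,0],[0.085,-0.03,0],[0.105,-0.05,0]],"turn":[0,0,0,0,0]}' -1 22
python3 rel.py .4757 .2640 .134 16.3
python3 - <<'E'
from h import *
for n in("wrist","scene"):save(get_image(n),n+"4")
E
```

```text
time: 5.4
tool_pos: [0.5206, 0.2761, 0.1734]
tcp_rot: [0.7, 0.099, -0.1, -0.7]
force: [-0.2, 0.4, -3.0]
finger_gap: 0.0138
at [0.5206 0.2761 0.1734] yaw 16.21 gap 0.0138 F [-0.2  0.4 -3. ] t 5.4
travel [-0.0928  0.079   0.0018] turn -0.0016 dist 0.0609
```

View pics/wrist4.png

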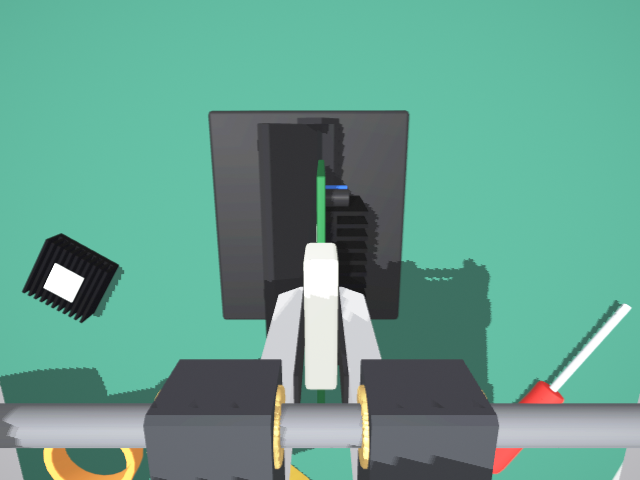

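View pics/scene4.png

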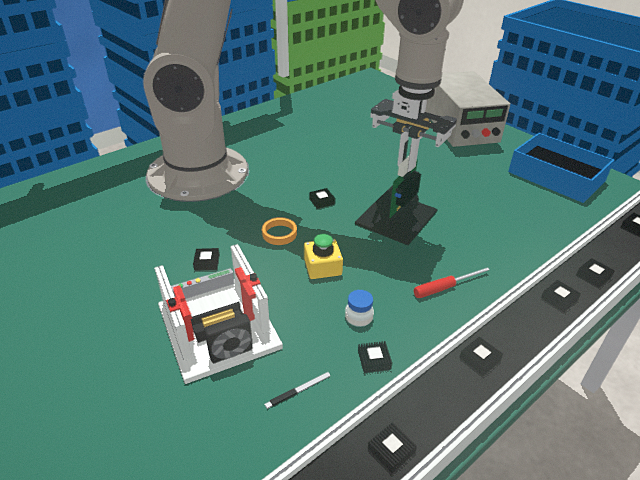

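```bash
python3 -m jog '{"travel":[[0,-0.08,0],[0,-0.16,0],[0,-0.22,0],[0,-0.24,0],[0,-0.24,0]],"turn":[0,0,0,0,0]}' -1 50
python3 - <<'E'
from h import *
q,M,s=tool();print(q,s["finger_gap"],s["force"],s["torque"])
p=get_image("wrist");save(p,"wrist5");w=cloud(p)
L=(w-q)@M*1000  # tool coords mm
f=p["frame"].astype(int);r,g,b=f[...,0],f[...,1],f[...,2]
near=(abs(L[...,0])<60)&(abs(L[...,2])<90)&(L[...,1]>-30)&(L[...,1]<130)
h=near&(r>150)&(abs(r-b)<50)&(abs(L[...,0])<8)
gb=near&(g>r+40)&(g>b+20)&(L[...,0]<15)&(L[...,0]>-15)
for n,m in(("handle",h),("board",gb)):
    a=L[m];print(n,len(a),np.percentile(a,[0,2,10,50,90,98,100],axis=0).round(1).tolist())
E
python3 rel.py .5502 -.2625 .29 -14.25
```

```text
time: 6.12
tool_pos: [0.5199, 0.2761, 0.2931]
tcp_rot: [-0.7, -0.1, 0.1, 0.7]
force: [-0.4, -0.6, -3.9]
finger_gap: 0.0139
[0.51991578 0.27613217 0.29308044] 0.013902376018245285 [-0.36287178 -0.55517734 -3.90767214] [-0.11118532  0.04602385  0.0486823 ]
handle 4745 [[-6.9, -3.8, -29.8], [-6.5, -3.0, -27.3], [-5.3, -2.5, -21.5], [-0.1, -1.7, 6.4], [5.5, 0.8, 29.6], [6.7, 18.1, 30.1], [7.0, 24.5, 30.4]]
board 820 [[-1.9, 22.9, -55.9], [-1.9, 23.8, -54.8], [-1.5, 24.4, -49.9], [0.3, 25.3, 45.1], [1.7, 47.4, 59.9], [2.4, 100.0, 60.0], [2.5, 122.4, 60.1]]
at [0.5197 0.276  0.2923] yaw 16.23 gap 0.0138 F [-0.5 -0.7 -4.8] t 6.175
travel [-0.2424  0.0054 -1.0512] turn 0.508 dist 0.5394
```

View pics/wrist5.png

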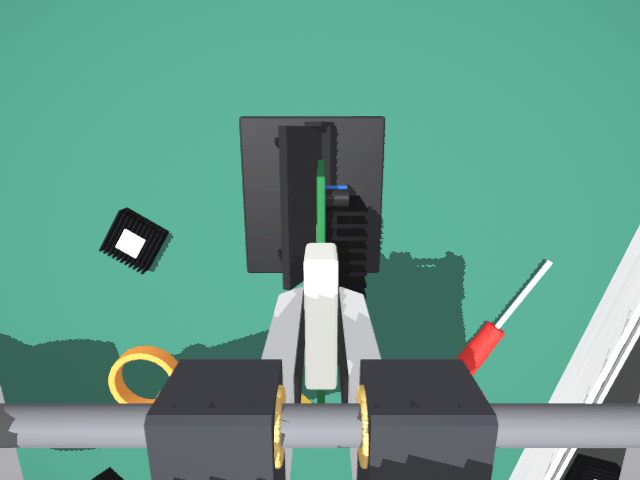

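```bash
python3 -m jog '{"travel":[[-0.03,0,-0.105],[-0.06,0,-0.22],[-0.09,0,-0.335],[-0.12,0,-0.45],[-0.13,0,-0.52]],"turn":[0.05,0.1,0.15,0.2,0.254]}' 
python3 rel.py .5502 -.2625 .29 -14.25
```

```text
time: 6.8
tool_pos: [0.5294, 0.0053, 0.2923]
tcp_rot: [0.707, 0.004, -0.005, -0.707]
force: [-0.6, 1.4, -3.4]
finger_gap: 0.0136
at [0.5294 0.0053 0.2923] yaw 0.72 gap 0.0136 F [-0.6  1.4 -3.4] t 6.8
travel [ 0.0349  0.0048 -0.536 ] turn 0.2496 dist 0.2686
```

```bash
python3 -m jog '{"travel":[[0.01,0,-0.11],[0.02,0,-0.23],[0.03,0,-0.35],[0.035,0,-0.46],[0.035,0,-0.53]],"turn":[0.06,0.12,0.18,0.25,0.25]}' 
python3 -m jog '{"travel":[[0,0,0],[0,0,0],[0,0,0]],"turn":[0,0,0]}' 
python3 rel.py .5502 -.2625 .265 -14.25
python3 - <<'E'
from h import *
q,M,s=tool()
for n in("wrist","top","scene"):
    p=get_image(n);save(p,n+"6")
    np.savez(f"{n}6.npz",**{k:p[k] for k in("frame","range_z","intrinsics","R","t")})
    w=cloud(p);L=(w-q)@M*1000
    f=p["frame"].astype(int);r,g,b=f[...,0],f[...,1],f[...,2]
    near=(abs(L[...,0])<60)&(abs(L[...,2])<90)&(L[...,1]>-30)&(L[...,1]<130)
    h=near&(r>150)&(abs(r-b)<50)&(abs(L[...,0])<8)
    gb=near&(g>r+30)&(g>b+20)&(L[...,0]<15)&(L[...,0]>-15)
    red=near*0>1
    rd=(r>110)&(g<80)&(b<80)&(w[...,2]>.1)&(w[...,2]<.125)&(w[...,1]<-.1)&(w[...,0]<.7)
    print(n)
    for nm,m in(("handle",h),("board",gb),("red",rd&(L[...,2]<0)),("red",rd&(L[...,2]>0))):
        a=L[m]
        if len(a): print(nm,len(a),np.percentile(a,[1,10,50,90,99],axis=0).round(1).tolist())
E
```

```text
time: 7.42
tool_pos: [0.5514, -0.2588, 0.2919]
tcp_rot: [0.702, -0.088, 0.087, -0.701]
force: [0.6, 1.1, -2.6]
finger_gap: 0.0133
time: 7.8
tool_pos: [0.5526, -0.255, 0.293]
tcp_rot: [-0.702, 0.086, -0.086, 0.702]
force: [-0.6, 0.3, -2.9]
finger_gap: 0.0137
at [ 0.5526 -0.255   0.293 ] yaw -13.93 gap 0.0137 F [-0.6  0.3 -2.9] t 7.8
travel [-0.001   0.0559 -0.0158] turn 0.0053 dist 0.0291
wrist
handle 4718 [[-6.5, -3.1, -28.1], [-5.2, -2.5, -21.4], [0.2, -1.7, 6.6], [5.6, 0.7, 29.7], [6.9, 20.6, 30.3]]
board 687 [[-1.7, 23.7, -55.5], [-1.0, 24.3, -50.9], [0.4, 25.2, 45.2], [1.7, 40.8, 60.1], [2.0, 101.0, 60.3]]
red 11 [[-39.3, 177.2, -63.3], [-39.2, 177.4, -63.1], [-38.5, 181.8, -62.3], [-37.8, 185.0, -62.0], [31.3, 187.9, -61.8]]
red 1081 [[-38.6, 171.2, 44.2], [-33.8, 176.5, 45.0], [-11.5, 177.6, 49.2], [25.2, 178.8, 56.1], [37.4, 181.3, 72.5]]
top
handle 46 [[-5.9, -5.9, 17.4], [-4.9, -4.7, 18.1], [-1.5, -2.9, 23.3], [2.2, -1.2, 28.1], [3.1, -0.4, 29.2]]
board 270 [[-2.6, 22.9, -5.3], [-2.2, 24.7, 21.1], [-1.9, 67.8, 44.6], [-0.9, 106.2, 57.5], [0.9, 119.1, 60.5]]
red 355 [[-39.7, 169.6, 46.1], [-30.7, 174.7, 47.9], [-5.8, 177.2, 55.3], [27.8, 180.1, 68.8], [36.8, 187.5, 75.4]]
scene
handle 355 [[-6.2, -3.4, -29.8], [-0.8, -1.5, -26.9], [6.2, 6.6, -11.7], [7.5, 21.4, 25.0], [8.0, 24.9, 29.1]]
board 1217 [[-1.5, 25.3, -59.4], [0.3, 29.7, -55.8], [2.0, 49.4, -27.5], [3.7, 117.9, 55.0], [5.0, 126.2, 59.4]]
red 235 [[-39.3, 174.1, -93.7], [-23.9, 177.1, -87.7], [9.6, 179.3, -70.4], [39.1, 184.9, -65.2], [41.1, 189.6, -63.7]]
red 234 [[-37.8, 175.9, 43.5], [-31.0, 177.4, 44.1], [-2.0, 179.9, 48.3], [38.6, 186.9, 60.7], [41.6, 191.9, 72.5]]
```

View pics/wrist6.png

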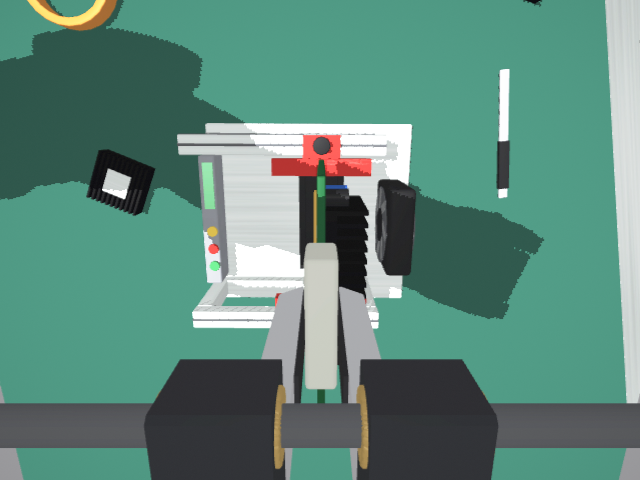

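View pics/scene6.png

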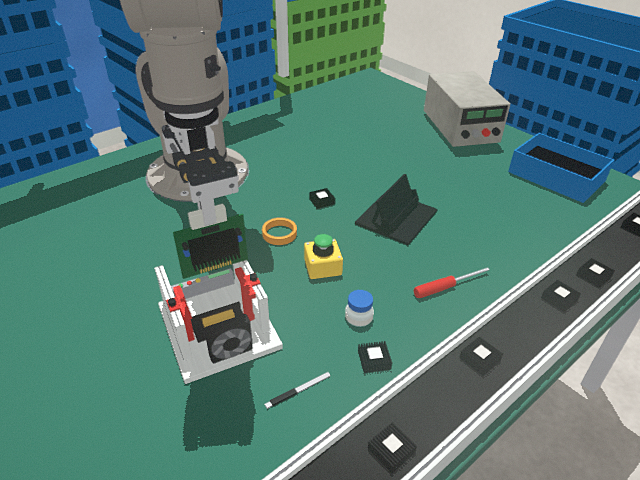

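View pics/top6.png

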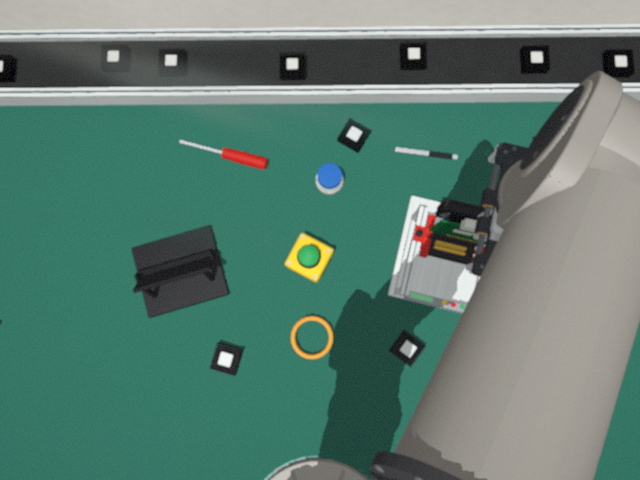

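```bash
cat > g.py <<'E'
from h import *
q,M,s=tool()
p=get_image("wrist");w=cloud(p);L=(w-q)@M*1000
f=p["frame"].astype(int);r,g,b=f[...,0],f[...,1],f[...,2]
rd=(r>90)&(g<70)&(b<70)&(w[...,2]>.1)&(w[...,2]<.13)&(w[...,1]<-.1)&(w[...,0]<.7)
a=L[rd&(L[...,2]>0)];e=[]
for x in range(-36,36,3):
    k=a[abs(a[:,0]-x)<1.5]
    if len(k)>2:e.append((x,k[:,2].min()))
e=np.array(e);print("inner edge",np.polyfit(e[:,0],e[:,1],1),np.median(e[:,1]),"x ext",a[:,0].min(),a[:,0].max())
a=L[rd&(L[...,2]<0)];print("other",len(a), (a[:,0].min(),a[:,0].max(),a[:,2].max()) if len(a) else 0)
gb=(g>r+30)&(g>b+20)&(abs(L[...,0])<5)&(L[...,1]<130)&(L[...,1]>20)&(abs(L[...,2])<70)
bb=L[gb];print("board x",np.median(bb[:,0]),bb[:,2].max(), "near top",np.median(bb[bb[:,1]<30][:,0]),"low",np.median(bb[bb[:,1]>90][:,0]))
h=(r>150)&(abs(r-b)<50)&(abs(L[...,0])<8)&(L[...,1]<2)&(L[...,1]>-8)&(abs(L[...,2])<32)
hh=L[h];print("handle x",hh[:,0].min(),hh[:,0].max(),"top vs z",np.polyfit(hh[:,2],hh[:,1],1))
# base rect
m=(w[...,2]>.006)&(w[...,2]<.025)&(r>120)&(abs(r-b)<40)&(w[...,1]<-.1)&(w[...,1]>-.42)&(w[...,0]>.4)&(w[...,0]<.68)
print("base",cv2.minAreaRect(L[m][:,[0,2]].astype(np.float32)))
print(q,s["qd"].round(4))
E
python3 g.py; python3 rel.py .5502 -.2625 .265 -14.25
```

```text
inner edge [-1.83125129e-03  4.52856369e+01] 44.876958608523225 x ext -39.01230975394732 39.112527525753066
other 9 (np.float64(-39.36684707731447), np.float64(-37.62237130727544), np.float64(-61.604763026201155))
board x 0.4012652105470172 60.3690344734654 near top 0.40061095541455105 low 0.7394937706390423
handle x -6.932350351635287 7.03765212358265 top vs z [ 0.00360109 -1.78548603]
base ((-12.943946838378906, -8.791160583496094), (209.11593627929688, 189.16688537597656), 0.01496176328510046)
[ 0.55262658 -0.25540987  0.29342739] [ 0.0025  0.0002  0.0038 -0.0009 -0.0005  0.0018  0.0002]
at [ 0.5526 -0.2556  0.2935] yaw -13.97 gap 0.0137 F [-0.1 -0.3 -3.5] t 8.0
travel [-0.0013  0.057  -0.0146] turn 0.0047 dist 0.0294
```

```bash
python3 -m jog '{"travel":[[0,0,-0.0175],[0,0.02,-0.0175],[0,0.05,-0.0175],[0,0.07,-0.0175],[0,0.07,-0.0175]],"turn":[0,0,0,0,0]}'
python3 -m jog '{"travel":[[0,0,0],[0,0,0]],"turn":[0,0]}'
python3 g.py
```

```text
time: 8.62
tool_pos: [0.5499, -0.2645, 0.2573]
tcp_rot: [-0.702, 0.087, -0.086, 0.702]
force: [1.2, 0.1, -3.4]
finger_gap: 0.014
time: 8.88
tool_pos: [0.5505, -0.2649, 0.2589]
tcp_rot: [0.702, -0.086, 0.087, -0.702]
force: [-0.2, 0.3, -2.7]
finger_gap: 0.0136
inner edge [1.30487225e-02 5.52539879e+01] 54.2010118730464 x ext -39.52781458715724 16.97400265512964
other 74 (np.float64(-40.134480044992735), np.float64(38.78487448718864), np.float64(-51.84180674598352))
board x 0.38604835492366274 60.339542273887425 near top 0.3860243226774191 low 0.4180007520741063
handle x -6.940082438875949 7.036463594365926 top vs z [ 0.0028714  -1.72500572]
base ((-13.375320434570312, 1.3483428955078125), (209.76112365722656, 189.38807678222656), 0.03285118564963341)
[ 0.5505129  -0.26487206  0.25890376] [-0.0008 -0.0017  0.0003 -0.0007  0.0001  0.0001 -0.0005]
```

```bash
python3 -m jog '{"travel":[[-0.0012,0,0.002],[-0.0012,0.012,0.002],[-0.0012,0.024,0.002],[-0.0012,0.036,0.002],[-0.0012,0.048,0.002]],"turn":[0,0,0,0,0]}'
python3 -m jog '{"travel":[[0,0,0],[0,0,0]],"turn":[0,0]}'
python3 g.py
```

```text
time: 9.55
tool_pos: [0.5499, -0.2636, 0.2339]
tcp_rot: [0.702, -0.086, 0.086, -0.702]
force: [0.8, -0.0, -2.6]
finger_gap: 0.014
time: 9.8
tool_pos: [0.55, -0.2637, 0.2346]
tcp_rot: [0.702, -0.086, 0.086, -0.702]
force: [0.3, -0.4, -3.2]
finger_gap: 0.0136
inner edge [7.28856800e-03 5.40157825e+01] 53.508040354531275 x ext -38.8270097799838 19.59839806819297
other 92 (np.float64(-39.40850500448775), np.float64(39.822819742155914), np.float64(-52.712644373974584))
board x 0.37779181855120025 60.339471786662216 near top 0.37750318874676303 low 0.41632256764969455
handle x -6.684842875343355 7.018453098365007 top vs z [ 0.00212892 -1.74787134]
base ((-12.710182189941406, -0.04402923583984375), (189.97567749023438, 209.3553009033203), 89.89954376220703)
[ 0.55003059 -0.26374568  0.23458837] [-0.0011 -0.0021 -0.0002 -0.0023 -0.0012 -0.0015 -0.0003]
```

```bash
python3 -m jog '{"travel":[[0,0.012,0],[0,0.024,0],[0,0.036,0],[0,0.048,0],[0,0.06,0]],"turn":[0,0,0,0,0]}'
```

```text
time: 10.48
tool_pos: [0.5499, -0.2637, 0.204]
tcp_rot: [0.702, -0.086, 0.086, -0.702]
force: [0.1, 0.6, -3.2]
finger_gap: 0.0136
```

```bash
python3 -m jog '{"travel":[[0,0.012,0],[0,0.024,0],[0,0.036,0],[0,0.048,0],[0,0.058,0]],"turn":[0,0,0,0,0]}'
python3 - <<'E'
from h import *
for n in("wrist","scene"):save(get_image(n),n+"7")
E
```

```text
time: 11.1
tool_pos: [0.5499, -0.2637, 0.1751]
tcp_rot: [0.702, -0.086, 0.086, -0.702]
force: [0.9, -0.1, -2.7]
finger_gap: 0.0132
```

View pics/wrist7.png

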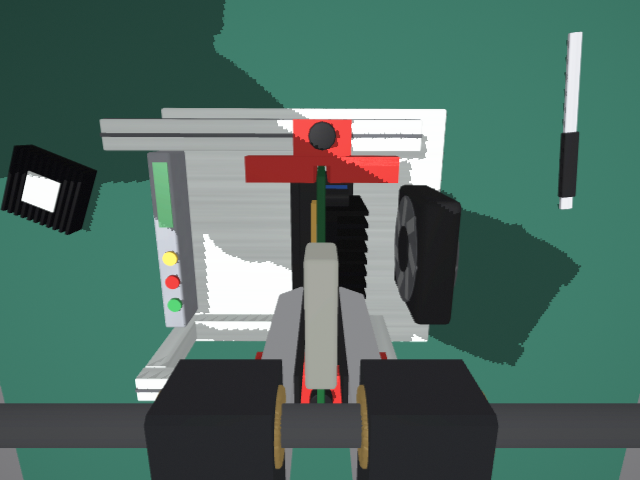

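View pics/scene7.png

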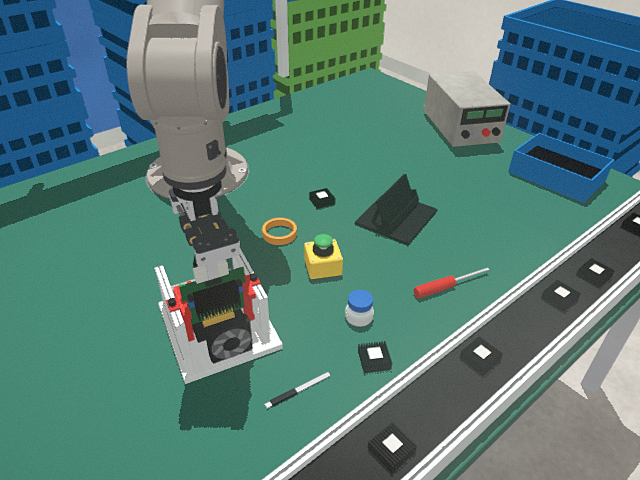

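```bash
python3 -m jog '{"travel":[[0,0.006,0],[0,0.012,0],[0,0.018,0],[0,0.024,0],[0,0.03,0]],"turn":[0,0,0,0,0]}' -1 60
python3 -m jog '{"travel":[[0,0.003,0],[0,0.006,0],[0,0.006,0]],"turn":[0,0,0]}'
```

```text
time: 11.82
tool_pos: [0.5501, -0.2638, 0.1605]
tcp_rot: [0.702, -0.086, 0.087, -0.702]
force: [-0.6, -0.4, 1.1]
finger_gap: 0.0135
time: 12.2
tool_pos: [0.55, -0.2636, 0.1575]
tcp_rot: [-0.702, 0.086, -0.086, 0.702]
force: [0.5, 0.9, 1.5]
finger_gap: 0.0135
```

```bash
python3 -m jog '{"travel":[[0,0.003,0],[0,0.006,0],[0,0.006,0]],"turn":[0,0,0]}'
python3 g.py
```

```text
time: 12.58
tool_pos: [0.5515, -0.2642, 0.1572]
tcp_rot: [-0.702, 0.085, -0.088, 0.702]
force: [-5.0, 6.6, 40.5]
finger_gap: 0.0134
inner edge [-5.01029521e-04  5.37913137e+01] 53.23484658285166 x ext -41.14328131300376 38.665405262518114
other 492 (np.float64(-10.930673630814722), np.float64(11.215723962196481), np.float64(-52.38287798712677))
board x -0.046249052750436476 60.27752441905654 near top -0.04559093138967096 low nan
handle x -6.6088154344869565 -6.115946760201389 top vs z [0.12121684 1.98819537]
base ((-14.512008666992188, -0.09424591064453125), (189.49180603027344, 209.4742889404297), 89.89334106445312)
[ 0.55147951 -0.26415464  0.15718658] [ 0.0006 -0.0007  0.0004  0.0015  0.0002 -0.0005  0.0007]
  return _methods._mean(a, axis=axis, dtype=dtype,
  ret = ret.dtype.type(ret / rcount)
```

```bash
python3 -m jog '{"travel":[[0,-0.005,0],[0,-0.005,0]],"turn":[0,0]}'
python3 - <<'E'
from h import *
q,M,s=tool();print(q,s["force"])
for n in("wrist","scene"):
    p=get_image(n);save(p,n+"8");w=cloud(p);L=(w-q)@M*1000
    if n=="wrist":
        for v in range(245,385,12): print(v,p["frame"][v,320],L[v,320].round(1),w[v,320].round(4))
        for v in range(160,245,8): print(v,p["frame"][v,321],L[v,321].round(1))
E
```

```text
time: 12.88
tool_pos: [0.5502, -0.2637, 0.1573]
tcp_rot: [0.702, -0.086, 0.087, -0.702]
force: [-0.7, 1.6, 10.0]
finger_gap: 0.0133
[ 0.55022347 -0.2636976   0.1573384 ] [-0.6604817   1.59564313 10.04179036]
245 [126 128 121] [-0.  19.5 30. ] [ 0.5575 -0.2346  0.1379]
257 [127 128 121] [ 0.   0.8 30.2] [ 0.5576 -0.2344  0.1565]
269 [143 145 138] [ 0.  -1.6 26. ] [ 0.5565 -0.2385  0.159 ]
281 [144 145 138] [ 0.  -2.3 21.1] [ 0.5554 -0.2432  0.1596]
293 [143 144 137] [ 0.  -1.5 15.6] [ 0.554  -0.2485  0.1588]
305 [143 144 137] [ 0.  -1.7 10.4] [ 0.5528 -0.2536  0.159 ]
317 [141 143 136] [ 0.  -2.3  5.4] [ 0.5515 -0.2585  0.1597]
329 [141 144 135] [ 0.  -2.1 -0.2] [ 0.5502 -0.2639  0.1594]
341 [141 143 135] [-0.  -1.6 -6. ] [ 0.5488 -0.2695  0.159 ]
353 [141 144 136] [ -0.   -1.9 -11.5] [ 0.5474 -0.2748  0.1592]
365 [141 144 136] [ -0.   -1.7 -17.4] [ 0.546  -0.2805  0.159 ]
377 [141 143 136] [ -0.   -2.9 -22.4] [ 0.5448 -0.2854  0.1603]
160 [126  34  32] [ 0.4 41.7 65.6]
168 [126  33  31] [ 0.4 41.6 61.9]
176 [20 53 31] [ 0.4 24.6 60. ]
184 [23 57 35] [ 0.4 24.9 56.4]
192 [22 57 35] [ 0.4 24.2 53. ]
200 [24 59 35] [ 0.4 26.3 49.1]
208 [23 58 35] [ 0.4 24.9 45.7]
216 [24 59 35] [ 0.4 24.8 42.1]
224 [23 58 35] [ 0.4 23.5 38.7]
232 [23 58 34] [ 0.4 24.4 34.8]
240 [22 57 34] [nan nan nan]
```

View pics/wrist8.png

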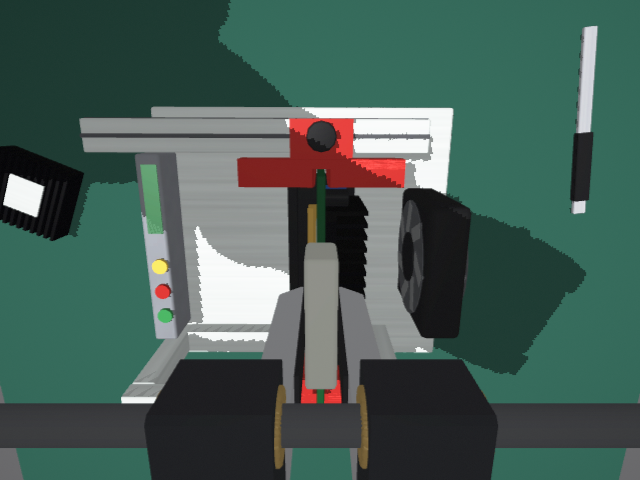

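View pics/scene8.png

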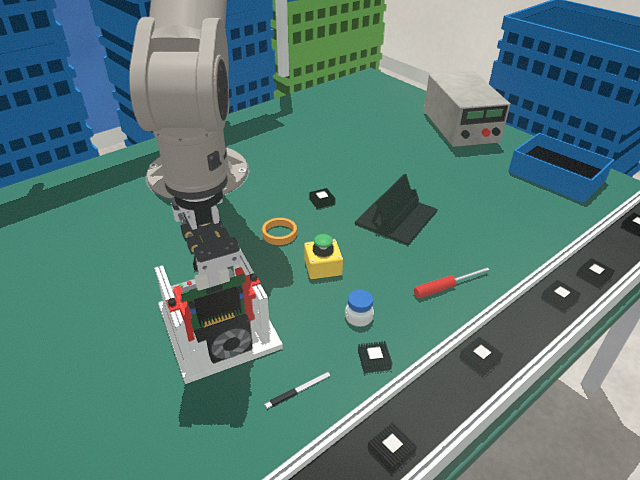

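```bash
python3 -m jog '{"travel":[[0,0,0],[0,0,0],[0,0,0],[0,0,0],[0,0,0]],"turn":[0,0,0,0,0]}' -0.3 20
python3 -m jog '{"travel":[[0,-0.02,0],[0,-0.08,0],[0,-0.16,0],[0,-0.24,0],[0,-0.28,0]],"turn":[0,0,0,0,0]}'
python3 - <<'E'
from h import *
for n in("wrist","scene"):
    p=get_image(n);save(p,n+"9");w=cloud(p);f=p["frame"].astype(int);r,g,b=f[...,0],f[...,1],f[...,2]
    m=(abs(w[...,0]-.55)<.04)&(abs(w[...,1]+.264)<.05)&(w[...,2]>.145)&(w[...,2]<.175)&(abs(r-b)<40)&(r>90)
    q=w[m];print(n,len(q),np.percentile(q,[1,50,99],axis=0).round(4).tolist(),cv2.minAreaRect((q[:,:2]*1000).astype(np.float32)))
E
python3 rel.py .5325 .0155 .25 0
```

```text
time: 13.6
tool_pos: [0.5499, -0.2637, 0.157]
tcp_rot: [0.702, -0.086, 0.086, -0.702]
force: [0.1, 0.3, 0.3]
finger_gap: 0.0326
time: 14.22
tool_pos: [0.5503, -0.2642, 0.2995]
tcp_rot: [0.702, -0.086, 0.087, -0.702]
force: [0.4, 0.3, -0.5]
finger_gap: 0.0325
wrist 1486 [[0.5387, -0.2917, 0.1487], [0.551, -0.2609, 0.1592], [0.5629, -0.2337, 0.1609]] ((550.621826171875, -263.3309326171875), (60.190940856933594, 13.708922386169434), 75.725830078125)
scene 351 [[0.5396, -0.2932, 0.1453], [0.5541, -0.2657, 0.1563], [0.5645, -0.2363, 0.1603]] ((551.5807495117188, -263.95947265625), (59.515663146972656, 17.437063217163086), 73.14199829101562)
at [ 0.5506 -0.2641  0.299 ] yaw -14.02 gap 0.0327 F [-0.3  0.1 -0.1] t 14.325
travel [-0.1709  0.0977  0.5337] turn -0.2337 dist 0.2844
```

View pics/wrist9.png

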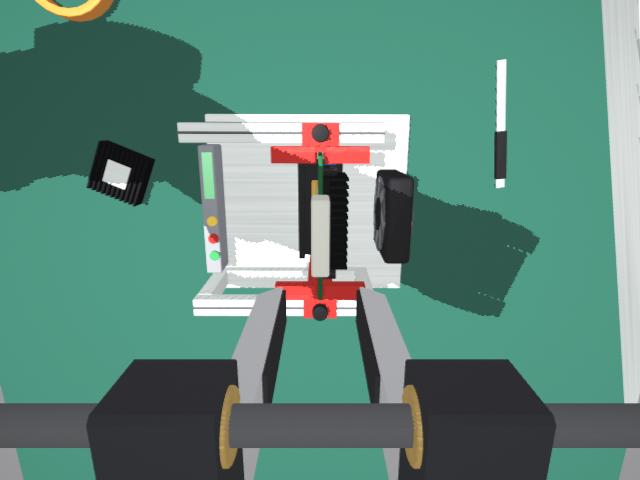

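View pics/scene9.png

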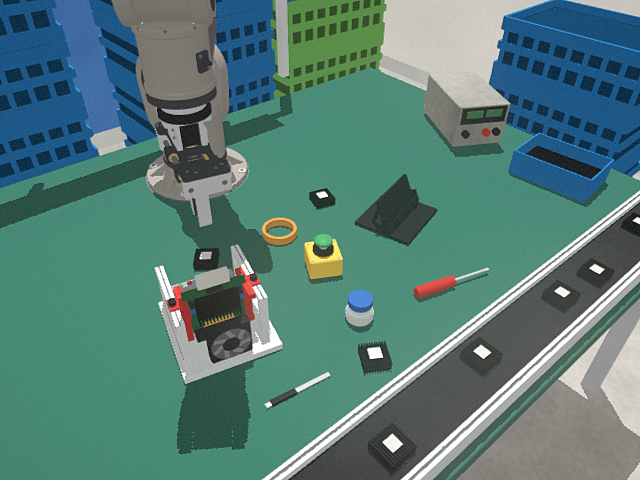

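```bash
python3 -m jog '{"travel":[[-0.03,0,0.1],[-0.07,0,0.22],[-0.11,0,0.34],[-0.15,0.05,0.46],[-0.171,0.1,0.534]],"turn":[-0.1,-0.2,-0.234,-0.234,-0.234]}' -1 20
python3 -m jog '{"travel":[[0,0,0],[0,0,0]],"turn":[0,0]}'
python3 rel.py .532 .0157 .112 0
python3 - <<'E'
from h import *
p=get_image("wrist");save(p,"wrist10");w=cloud(p);f=p["frame"].astype(int);r,g,b=f[...,0],f[...,1],f[...,2]
m=(g>r+50)&(w[...,2]>.065)&(w[...,2]<.1)&(abs(w[...,0]-.53)<.05)&(abs(w[...,1]-.016)<.05)
q=w[m];print(len(q),q[:,2].max(),cv2.minEnclosingCircle((q[:,:2]*1000).astype(np.float32)))
m=m&(w[...,2]>.0); print(tool()[0])
m=(w[...,2]>.04)&(w[...,2]<.056)&(r>150)&(b<90)&(abs(w[...,0]-.53)<.07)&(abs(w[...,1]-.016)<.07)
q=w[m];print(len(q),cv2.minAreaRect((q[:,:2]*1000).astype(np.float32)))
E
```

```text
time: 14.95
tool_pos: [0.5309, 0.0189, 0.2458]
tcp_rot: [-0.707, -0.001, 0.001, 0.707]
force: [1.0, -0.2, 0.4]
finger_gap: 0.0006
time: 15.2
tool_pos: [0.5314, 0.0155, 0.2465]
tcp_rot: [0.707, -0.0, -0.0, -0.707]
force: [0.1, 0.1, -1.1]
finger_gap: 0.0003
at [0.5314 0.0155 0.2465] yaw 0.0 gap 0.0003 F [ 0.1  0.1 -1.1] t 15.2
travel [0.0014 0.269  0.0006] turn 0.0001 dist 0.1345
1939 0.08784896763454243 ((532.5460205078125, 16.368379592895508), 20.546859741210938)
[0.53169934 0.01492772 0.24691076]
806 ((533.2347412109375, 15.842437744140625), (73.3590087890625, 73.14632415771484), 61.77598571777344)
```

View pics/wrist10.png

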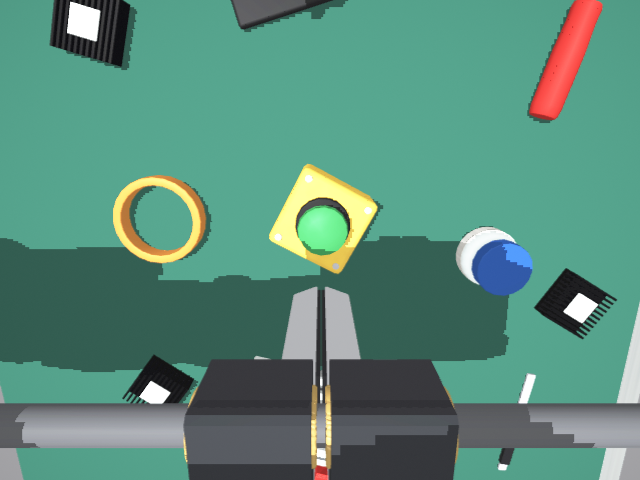

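Plunger centre (0.5327, 0.016), under the closed tips. Descend, then press.

```bash
python3 -m jog '{"travel":[[0.002,0.1,0.002],[0.002,0.2,0.002],[0.002,0.25,0.002],[0.002,0.262,0.002],[0.002,0.262,0.002]],"turn":[0,0,0,0,0]}'
python3 rel.py .5327 .016 .096 0
```

```text
time: 15.88
tool_pos: [0.5332, 0.0163, 0.1167]
tcp_rot: [0.707, -0.0, 0.001, -0.707]
force: [-0.6, -0.3, 0.1]
finger_gap: 0.0005
at [0.5332 0.0163 0.1167] yaw -0.06 gap 0.0005 F [-0.6 -0.3  0.1] t 15.875
travel [-0.0011  0.0413 -0.0006] turn -0.0009 dist 0.0207
```

```bash
python3 -m jog '{"travel":[[0,0.012,0],[0,0.022,0],[0,0.032,0],[0,0.038,0],[0,0.04,0]],"turn":[0,0,0,0,0]}'
python3 -m jog '{"travel":[[0,0.001,0],[0,0.002,0]],"turn":[0,0]}'
```

```text
time: 16.5
tool_pos: [0.5335, 0.0172, 0.0969]
tcp_rot: [-0.707, -0.0, -0.0, 0.707]
force: [-7.0, 0.6, 34.8]
finger_gap: 0.0005
time: 16.75
tool_pos: [0.5336, 0.0172, 0.0967]
tcp_rot: [-0.707, -0.001, -0.001, 0.708]
force: [-12.1, 0.6, 47.8]
finger_gap: 0.0003
```

```bash
python3 -m jog '{"travel":[[0,-0.02,0],[0,-0.08,0],[0,-0.18,0],[0,-0.28,0],[0,-0.3,0]],"turn":[0,0,0,0,0]}'
python3 -m jog '{"travel":[[0,0,0],[0,0,0],[0,0,0],[0,0,0]],"turn":[0,0,0,0]}'
python3 - <<'E'
from h import *
print(tool()[0],tool()[2]["force"],bot.get_state()["time"])
for n in("top","scene"):
    p=get_image(n);save(p,n+"11");w=cloud(p);f=p["frame"].astype(int);r,g,b=f[...,0],f[...,1],f[...,2]
    m=(abs(w[...,0]-.55)<.04)&(abs(w[...,1]+.264)<.05)&(w[...,2]>.152)&(w[...,2]<.175)&(abs(r-b)<40)&(r>90)
    q=w[m];print(n,len(q),np.percentile(q,[1,50,99],axis=0).round(4).tolist() if len(q) else "")
    m=(g>r+50)&(w[...,2]>.06)&(w[...,2]<.1)&(abs(w[...,0]-.53)<.05)&(abs(w[...,1]-.016)<.05)
    q=w[m];print(len(q),np.percentile(q[:,2],[50,95]) if len(q) else "")
E
```

```text
time: 17.38
tool_pos: [0.5339, 0.0172, 0.2477]
tcp_rot: [-0.706, -0.002, -0.001, 0.708]
force: [0.2, 0.3, -0.4]
finger_gap: 0.0006
time: 17.88
tool_pos: [0.5325, 0.0169, 0.2443]
tcp_rot: [0.707, -0.0, -0.0, -0.707]
force: [-0.0, -0.5, -0.7]
finger_gap: 0.0003
[0.53247952 0.01693135 0.24431688] [-0.01111619 -0.50833046 -0.68094515] 17.875
top 295 [[0.538, -0.2895, 0.1526], [0.5496, -0.2612, 0.1596], [0.5622, -0.2322, 0.164]]
0 
scene 258 [[0.5397, -0.2927, 0.1522], [0.5528, -0.2646, 0.1576], [0.5649, -0.2361, 0.1606]]
193 [0.08208456 0.08587641]
```

View pics/scene11.png

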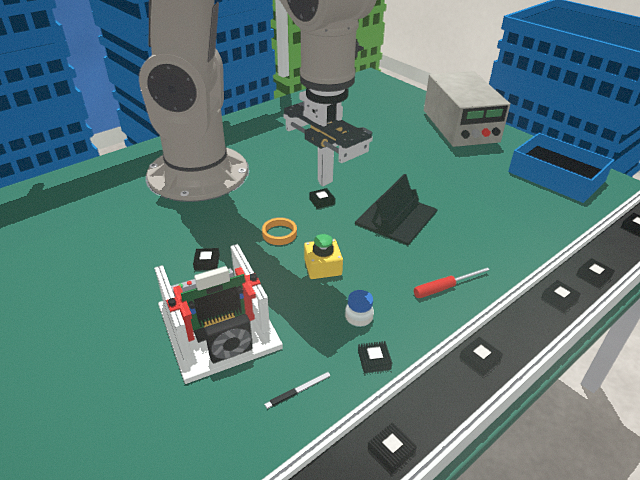

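View pics/top11.png

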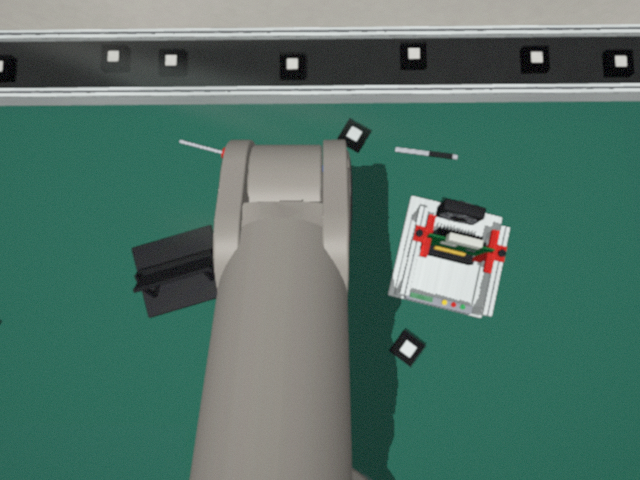

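```bash
python3 -c "
from cell import bot
print(bot.close_job())"
```

```text
the job is handed in; nothing more can be done
None
```

The power card is fully home in the station, heat sink towards the fan and released. The start plunger was then pressed to its stop and is up again. I handed the job in at about 18 s of robot time; no verdict was reported.

- **Grasp:** I gripped the handle across its thickness, drew the card up the stand's slope, and let the jaws close until it stood upright. The finger gap went from about 23 mm to 13.8 mm, against a 14 mm handle.
- **Insertion:** I found the groove about 12–13 mm towards the fan from the station's centre and lowered the card in. It stopped hard at about 40 N.
- **Seating check:** After release, the handle's top measured 0.159 m in the wrist view, exactly where it should be when seated. The top and scene cameras gave 0.157–0.160 m, and the yaw matched the station within about 0.1° in the wrist view.
- **Plunger:** It was pressed with the closed fingertips until the force reached about 48 N, well past the 8 N spring. Afterwards the scene camera showed its top at 0.086 m.
- **Bystanders:** None had visibly moved in the last scene picture. The last top picture could not confirm all of them, because the arm hid part of the bench and the plunger.
- **Disagreement:** While the card was going in, just before the hard stop, the force read only about 4–5 N. That is below the stated 10–20 N. I relied on the hard stop and the measured heights instead.

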